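Take the flat battery pack out of the turbidity meter and put it on charge

TASK

The portable turbidity meter's battery is flat. Press its release key so that the pack springs forward, draw the pack straight out of the battery bay in the meter's front, and lay it fully home in the empty charging cradle, its brass contacts towards the cradle's contact tower. Set it down rather than drop it, leave the pack that is already charging alone, and do not disturb the other things on the bench.

Things in the scene. Friction and masses are not known exactly. Their poses are not given: they have to be found in the camera images.
- meter: Bench turbidity meter, fixed. Origin: centre of underside. Case 140 mm (x) by 142 mm; front face at x = -70 mm, toward the robot; deck 67 mm high, display console behind it (110 mm high, from 80 mm behind the face). Battery bay: level tunnel, open only in the front, 50 wide, 40 high, centred on y = +12 mm, floor at z = 14 mm. The pack leaves only along the meter's -x.
- bay_mouth (a point): Centre of the bay's opening in the front face, 32 mm above the bench.
- release (a joint): Travel of the release key, 0 m up to 0.009 m down: black ridged rectangular key, 18 (x) by 22 mm, 13 mm proud of the deck (not the round sample-chamber cap, 40 mm across). Needs 3 to 5 N, frees the pack in the last third of its travel, springs back up. Freed, the pack is pushed about 32 mm out by a spring; it cannot be pulled out with the key up.
- release_top (a point): Centre of the top of the release key (80 mm above the bench when up, 71 mm when fully down), moves with it; press here straight down.
- pack: Flat battery pack, 0.18 kg, 90 mm (x) by 46 mm (y) by 36 mm; its lowest 12 mm is a rail 40 mm wide. Origin: centre of underside. Ribbed grip nose at -x, brass contacts at +x. Starts latched in the bay, in line with the meter, underside at z = 14 mm, nose 4 mm proud of the face; once sprung, 36 mm proud, to be gripped across the 46 mm. Out of the bay after 90 mm of travel.
- pack_nose (a point): Middle of the nose face of the flat pack, 45 mm from its origin along -x, 18 mm above its underside.
- pack_contacts (a point): Middle of the contact face of the flat pack, 45 mm from its origin along +x, 18 mm above its underside.
- charger_free: Empty charging cradle, black, fixed, 114 by 66 mm. Origin: on the bench under the well's middle. Well 95 (x) by 51 mm, floor at z = 12 mm. At +x a contact tower 42 mm high, at -x a lip 18 mm high; side walls 33 mm high, flared at the top, only from x = -8 to +48 mm. Home: pack's origin over this origin (2.5 mm play each way), x axes alike, contacts to the tower.
- charger_contacts (a point): The point of the empty cradle where point pack_contacts lies when the pack is home in the middle of the well (45 mm along +x, 30 mm above the bench).
- charger_used: A second cradle of the same make, with a pack already on charge; the two cradles may stand in either order. Origin and axes as for the empty one.
- pack_charging: The pack already on charge in the second cradle, same make as the flat one: leave it where it is. Origin: centre of its underside.
- rack: Bystander: blue test-tube rack, 62 x 124 x 66 mm, at the left. Origin: centre of the underside.
- cup_a: Bystander: specimen cup with a white lid, 62 mm across, 73 mm tall, left of the meter. Origin: centre of the underside.
- cup_b: Bystander: specimen cup with an orange lid, 62 mm across, 73 mm tall, left of the meter. Origin: centre of the underside.
- strips: Bystander: bottle of test strips, 52 mm across, 114 mm tall, behind the meter. Origin: centre of the underside.
- dropper: Bystander: brown dropper bottle, 33 mm across, 92 mm tall, at the left. Origin: centre of the underside.
- tape: Bystander: roll of tape lying flat, 58 mm across, 18 mm tall, left of the meter, near the bench edge. Origin: centre of the underside.
- glasses: Bystander: small clear box of cover glasses, 30 x 30 x 24 mm, right of the meter. Origin: centre of the underside.

How it is judged:
On the way, in this order (a step that is already met when the one before it is completed fails the run):
1. the catch is released: the pack has sprung at least 15 mm out of the bay (x of pack in the frame of meter below -0.044 m), for 0.1 s.
2. the pack has been drawn out of the bay, clear of the meter's front (x of pack in the frame of meter below -0.117 m), for 0.1 s.
At the end, for the whole second after the job is handed in: The flat pack lies in the empty cradle: contact face within 6 mm of its place, underside within 2.5 mm of the well's floor, in line within 0.09 rad, level within 0.06 rad, at rest; the release key is up; the other pack is still in its cradle (moved under 8 mm) (horizontal distance between pack_contacts and charger_contacts below 0.006 m and z of pack in the frame of charger_free between 0.01 and 0.0145 m and angle between the x axis of pack and the x axis of charger_free, either way round below 0.09 rad and angle between pack's own z axis and vertical below 0.06 rad and linear speed of pack below 0.02 m/s and distance of pack_charging from where it was at the start of the episode below 0.008 m and value of joint release below 0.003 m); the robot touches nothing.
It fails at once if the flat pack falls free (more than about 2 cm) instead of being set down (linear speed of pack above 0.65 m/s and contact force between the fingers and pack below 0.05 N).
It fails at once if the pack already on charge is shifted by more than 8 mm (distance of pack_charging from where it was at the start of the episode above 0.008 m).
It fails at once if another thing on the bench is shoved by more than 25 mm or knocked over (distance of any of rack, cup_a, cup_b, dropper, tape, glasses, strips from where it was at the start of the episode above 0.025 m or angle between any of rack, cup_a, cup_b, dropper, tape, glasses, strips's own z axis and vertical above 0.5 rad).
It also fails if it takes over 58 s, if anything falls off the work surface, if the arm or the gripper's body presses on something with over 40 N, if the wrist force passes 120 N, or if a joint passes its speed limit or range.

ROBOT

A 7-joint arm with a two-finger parallel gripper is mounted at the origin on a cart in front of the work surface, level with it; the furniture and walls round the work are solid. World frame = base frame: x ahead of the robot, y to its left, z up, the work surface at z = 0. Lengths are in m, angles in rad, forces in N, time in s.
With the tool pointing down it reaches from about 0.4 to 0.85 m from the base axis. Payload 10.4 kg.
Tool frame: the origin (TCP) lies between the finger pads; the fingertips stand 17 mm ahead of it and the grasp point (between the pads) lies 2 mm behind it; z points along the fingers, y is the line along which they close (so a half turn about z gives the same grasp; the last joint's range is limited). The gripper opens to 85 mm and grips with 20 to 120 N. Pads are 22 mm wide; open, the fingers measure 114 mm over their backs; the gripper's body (76 mm by 85 mm) begins 54 mm behind the grasp point. The pads swing forward as they close: fully open they stand 13 mm farther back than shut.
Start: joints at [-1.261, 0.332, -0.065, 1.46, 0.022, 1.35, -0.088], TCP at [0.204, 0.591, 0.248] pointing down, gripper open.
Joint ranges: [-2.6, 2.6], [-0.5, 2.12], [-1.47, 1.34], [0.16, 2.42], [-1.27, 4.41], [0.06, 2.06], [-2.6, 2.6]. Speed limits (rad/s): [2.22, 2.22, 2.79, 2.79, 3.14, 3.14, 3.14].

INTERFACE

Orientations are given as a unit quaternion [x, y, z, w].
In Python, from workcell import readout, imaging, manip gives the robot as it stands. The module is installed in compiled form; this text tells all that it offers.
- The arm moves only by the shell command python3 -m crank 'ROWS' [OPENING] [FORCE]. ROWS is JSON, a list of rows, each a list of 4 numbers: the shift along the tool's x, y, z as a fraction of full scale, then the turn about the tool's z as a fraction of full scale. In form: [[x, y, z, yaw], ...]. A call has 1 to 5 rows; each row is the pose to reach, as a shift and turn from the pose commanded when the call began, along the tool's axes at that moment; what a row does not reach only later rows make up. Full scale, the value 1, is 400 mm for a shift and 60 degrees for a turn. A row lasts 1/12 s, in which the tool goes at most 41.7 mm and 7.16 degrees, less where a joint would pass 70% of its speed; a pose out of reach is approached as far as the arm can. A call with a number of a shift or a turn outside -1 to 1 is refused whole. A call with a gripper value outside its range is refused whole. OPENING is the gripper command: -1 is shut, 1 is fully open, values between are in proportion, set as the call begins (- or left out, the last holds). The fingers move at their own pace and stop on an object; FORCE is the grip in N (left out, the last holds). Time passes only in rows, so rows that repeat a pose let the fingers close. It gives the time, the measured TCP pose, the force, the opening and the grip force at its end, in the units of the state.
- readout.get_obs(): the state, without advancing time (a new reading comes with each control period).
- imaging.camera(name): name is "scene" or "top" or "wrist"; returns a dict with "color" (480x640x3 uint8, red, green, blue), "fx", "fy", "cx", "cy" (pixels), "rvec" (rotation vector, rad) and "tvec" (3), from world to camera coordinates, as OpenCV has them. Camera axes: x right, y down, z forward; pixel columns grow to the right and rows downward; lengths in m; the calibration is good to about 2 mm. A picture is of the moment at which its call begins. There is no depth.
- manip.hand_in(): hands the job in; it is judged then, once.
The state is a dict: "clock": time; "joint_pos": joint angles; "joint_velocities": joint speeds; "tau": joint torques, N m; "position": TCP position; "ee_rot": TCP orientation; "ft_force": force on the tool from outside, world axes, zero at the start; "torque": the same for the moment, N m; "grip_width": opening from 0.0 (shut) to 1.0 (fully open); "grasp_force": force on a finger pad.
Only numpy, scipy, OpenCV 4.12 (cv2) and the standard library are available. Lean on these libraries where they do the work, as an engineer would, in place of code of your own. Each camera call takes 0.05 s, during which the arm holds its last target. There are 200 camera calls.

## Working session

There is one attempt and no reset: what is moved stays moved. The work goes in short steps, Python scripts to look and compute and a shell command to move; the robot and the scene stay as the last step left them, time stands still between calls to the robot, and variables do not carry over. Pictures are saved under pics/ and viewed, at most 13 in all, crops included, and the job is handed in when it is done.

```bash
mkdir -p pics; cat > h.py <<'E'
import numpy as np, cv2
from scipy.spatial.transform import Rotation as R
from workcell import readout, imaging
def snap(name,fn):
    c=imaging.camera(name); cv2.imwrite('pics/'+fn,c['color'][:,:,::-1]); np.save('pics/'+fn+'.npy',{k:v for k,v in c.items()},allow_pickle=True); return c
def load(fn): return np.load('pics/'+fn+'.npy',allow_pickle=True).item()
def ray(c,u,v,z):
    Rm=cv2.Rodrigues(np.array(c['rvec'],float))[0]; t=np.array(c['tvec'],float).ravel()
    o=-Rm.T@t; d=Rm.T@np.array([(u-c['cx'])/c['fx'],(v-c['cy'])/c['fy'],1]); return o+d*(z-o[2])/d[2]
def proj(c,p):
    K=np.array([[c['fx'],0,c['cx']],[0,c['fy'],c['cy']],[0,0,1]]); return cv2.projectPoints(np.array(p,float).reshape(-1,3),np.array(c['rvec'],float),np.array(c['tvec'],float),K,None)[0][:,0]
def togo(p):
    o=readout.get_obs(); r=R.from_quat(o['ee_rot']); return r.inv().apply(np.array(p)-o['position'])/0.4
E
python3 - <<'E'
from h import *
for n in('scene','top'):
    c=snap(n,n+'1.png'); print(n,c['fx'],c['rvec'],c['tvec'])
o=readout.get_obs(); print(o); print(R.from_quat(o['ee_rot']).as_matrix().round(3))
E
```

```text
scene 603.8804511429689 [ 1.37151645 -2.11474376  0.97105471] [0.35834464 0.38752266 1.3729603 ]
top 496.2073500069766 [ 2.01903723 -2.16077827  0.27025293] [0.15994911 0.6073237  1.04960767]
{'clock': 0.1, 'joint_pos': array([-1.26059142,  0.33281755, -0.06472852,  1.4608909 ,  0.02157953,
        1.3499006 , -0.08845817]), 'joint_velocities': array([-0.00053311, -0.00162323,  0.00086555, -0.00158736, -0.00316371,
        0.00141718,  0.00031115]), 'tau': array([ 2.59123088e-03, -6.26750779e+01,  4.99729556e-02, -3.92425668e+01,
        1.64486450e-02,  6.90708330e-03, -6.76589707e-06]), 'position': array([0.20405728, 0.59040015, 0.24757398]), 'ee_rot': array([ 1.65594015e-01,  9.86193787e-01, -6.54258797e-04, -9.38222814e-05]), 'ft_force': array([ 1.19673098, -1.26311851, -0.14961191]), 'torque': array([ 0.00669654, -0.01117366, -0.02201038]), 'grasp_force': 0.0, 'grip_width': 1.002188201974446}
[[-0.945  0.327 -0.   ]
 [ 0.327  0.945 -0.001]
 [-0.    -0.001 -1.   ]]
```

View pics/top1.png

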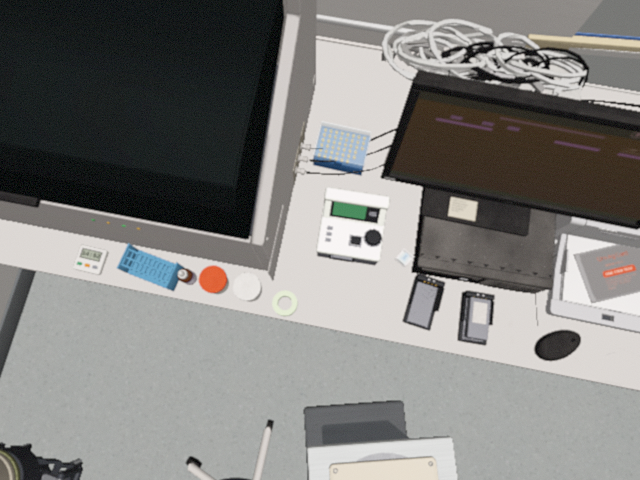

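View pics/scene1.png

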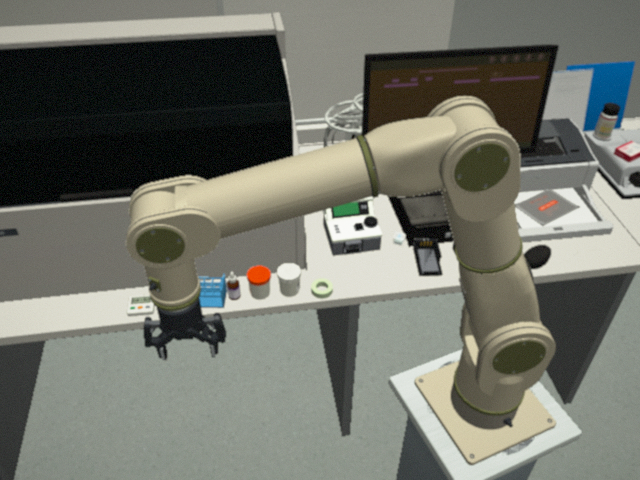

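The top view shows the meter near (353,228) with its key near (355,240), the cradles near (424,302) and (476,317), and the bystanders on the left. I'll enlarge it.

```bash
python3 - <<'E'
from h import *
c=load('top1.png'); im=c['color'][185:345,310:510,::-1]
cv2.imwrite('pics/crop1.png',cv2.resize(im,None,fx=3.75,fy=3.75,interpolation=cv2.INTER_CUBIC))
for u,v in((353,228),(424,302),(476,317)): print(ray(c,u,v,0.03))
E
```

```text
[0.62862241 0.01975971 0.03      ]
[ 0.44372531 -0.12647347  0.03      ]
[ 0.40214271 -0.23973595  0.03      ]
```

View pics/crop1.png

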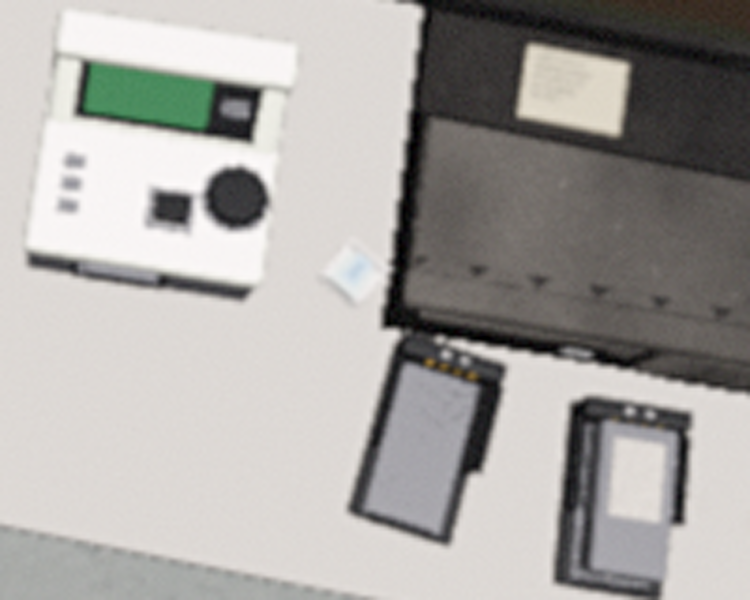

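The left cradle (crop 425,440) looks empty, with its tower contacts visible. The right one holds the labelled pack. The key is at crop (170,207). Next I'll fit the poses.

```bash
cat >> h.py <<'E'
from scipy.optimize import least_squares
def fit(c,P,uv,x0):
    P=np.array(P,float);uv=np.array(uv,float)
    def W(q): return R.from_euler('z',q[2]).apply(P)+[q[0],q[1],0]
    s=least_squares(lambda q:(proj(c,W(q))-uv).ravel(),x0); return s.x, s.fun.reshape(-1,2).round(1)
E
python3 - <<'E'
from h import *
c=load('top1.png')
f=lambda L:[((u+.5)/3.75-.5+310,(v+.5)/3.75-.5+185) for u,v in L]
q,r=fit(c,[[-.07,.071,.067],[-.07,-.071,.067],[.07,.071,.11],[.07,-.071,.11]],f([(28,250),(250,288),(65,12),(297,45)]),[.62,.02,-.1]);print('meter',q,r.tolist())
k=ray(c,*f([(170,207)])[0],.08); print('key',k,'in meter',R.from_euler('z',-q[2]).apply(k-[q[0],q[1],0]))
P=[[.057,.033,.042],[.057,-.033,.042],[-.057,.033,.018],[-.057,-.033,.018]]
q2,r=fit(c,P,f([(403,335),(505,365),(350,512),(448,543)]),[.44,-.12,-.1]);print('free',q2,r.tolist())
o=readout.get_obs()
t=R.from_quat(o['ee_rot']).inv()
print('key togo(z .16)',togo([k[0],k[1],.16]), 'meter yaw in tool',[t.apply(R.from_euler('z',a[2]).apply([1,0,0])) for a in (q,q2)])
E
```

```text
meter [ 0.62221201  0.02677608 -0.23718797] [[-1.2, -0.1], [1.7, 0.1], [-0.6, -0.7], [0.1, 0.6]]
key [0.5881178  0.02285254 0.08      ] in meter [-0.03221775 -0.01182482  0.08      ]
free [ 0.44480463 -0.12510497 -0.37909707] [[-0.3, -1.2], [0.5, -0.4], [-1.1, 0.4], [0.8, 1.1]]
key togo(z .16) [-1.37091193 -1.02716355  0.22033591] meter yaw in tool [array([-9.95440220e-01,  9.53874185e-02, -9.45723564e-05]), array([-9.98924807e-01, -4.63596888e-02,  9.28603294e-05])]
```

```bash
A='x'; python3 -m crank '[[-0.07,-0.075,0,0],[-0.14,-0.15,0,0],[-0.2,-0.22,0,0],[-0.27,-0.29,0,0],[-0.27,-0.29,0,0]]' -1 60
python3 -m crank '[[-0.07,-0.075,0,0],[-0.14,-0.15,0,0],[-0.2,-0.22,0,0],[-0.27,-0.29,0,0],[-0.27,-0.29,0,0]]'
python3 -m crank '[[-0.07,-0.075,0,0],[-0.14,-0.15,0,0],[-0.2,-0.22,0,0],[-0.27,-0.29,0,-0.09],[-0.27,-0.29,0,-0.09]]'
python3 - <<'E'
from h import *
print(togo([.588,.023,.16]), togo([.54,.05,.25]))
o=readout.get_obs();print(R.from_quat(o['ee_rot']).as_matrix().round(3))
E
```

```text
clock: 0.52
position: [0.2731, 0.4394, 0.2484]
ee_rot: [0.17, 0.985, -0.001, 0.001]
ft_force: [1.0, 0.9, 0.4]
grip_width: 0.3
grasp_force: 0.0
clock: 0.93
position: [0.336, 0.2943, 0.2483]
ee_rot: [0.17, 0.985, -0.001, 0.0]
ft_force: [1.1, -0.6, 0.4]
grip_width: -0.003
grasp_force: 0.0
clock: 1.35
position: [0.3993, 0.1493, 0.2485]
ee_rot: [0.119, 0.993, -0.0, 0.0]
ft_force: [-0.2, -0.5, -0.5]
grip_width: -0.002
grasp_force: 0.0
[-0.53267449 -0.19565394  0.2217292 ] [-0.40036831 -0.15840171 -0.00341208]
[[-0.972  0.235  0.001]
 [ 0.235  0.972 -0.001]
 [-0.001 -0.    -1.   ]]
```

```bash
python3 -m crank '[[-0.09,-0.035,0,0],[-0.18,-0.07,0,0],[-0.27,-0.11,0,0],[-0.36,-0.14,0,0],[-0.38,-0.15,0,0]]'
python3 - <<'E'
from h import *
snap('wrist','w1.png')
E
```

```text
clock: 1.77
position: [0.5334, 0.0578, 0.2479]
ee_rot: [0.121, 0.993, -0.001, 0.001]
ft_force: [-1.2, -0.9, 0.5]
grip_width: 0.002
grasp_force: 0.0
```

View pics/w1.png

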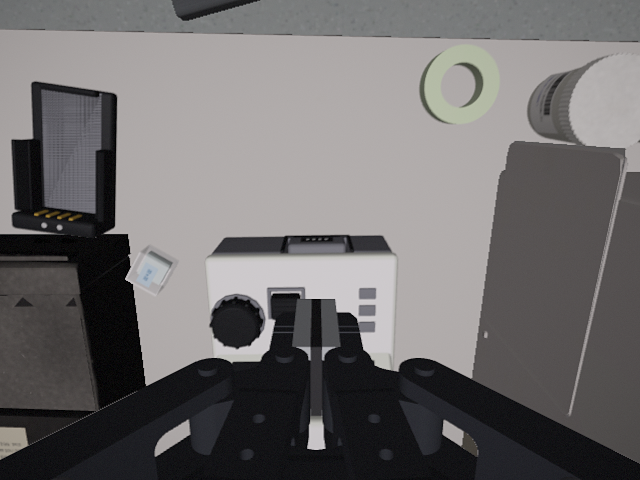

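The wrist view confirms the cradle at (65,160) is empty, with its tower at the bottom (60,222). The meter front is at (300,245), the bay at (319,243) and the key near (287,303). I'll enlarge for accurate corners.

```bash
python3 - <<'E'
from h import *
im=load('w1.png')['color'][:,:,::-1]
z=lambda a,s:cv2.resize(a,None,fx=s,fy=s,interpolation=cv2.INTER_CUBIC)
a=z(im[75:245,0:125],3.2); b=z(im[225:335,200:405],2);  # a 544x400, b 220x410->
o=np.zeros((544,800,3),np.uint8); o[:a.shape[0],:400]=a; o[:220,400:800]=b[:,:400]; cv2.imwrite('pics/crop2.png',o)
E
```

```text
(no output)
```

View pics/crop2.png

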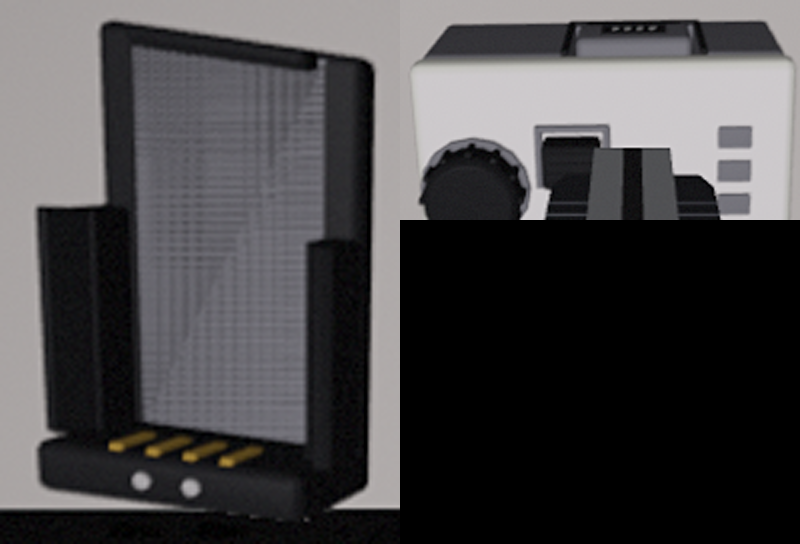

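```bash
python3 - <<'E'
from h import *
c=load('w1.png')
Rm=cv2.Rodrigues(np.array(c['rvec']))[0]; print('cam',-Rm.T@np.array(c['tvec']))
f=lambda L:[((u+.5)/3.2-.5,(v+.5)/3.2-.5+75) for u,v in L]
g=lambda L:[((u-400+.5)/2-.5+200,(v+.5)/2-.5+225) for u,v in L]
q,r=fit(c,[[-.07,-.071,.067],[-.07,.071,.067],[-.07,-.071,0],[-.07,.071,0]],g([(411,62),(796,58),(443,24),(772,20)]),[.62,.02,-.2]);print('meter',q,r.tolist())
k=ray(c,*g([(572,165)])[0],.067); print('key recess',k,R.from_euler('z',-q[2]).apply(k-[q[0],q[1],0]))
P=[[-.0475,-.0255,.012],[-.0475,.0255,.012],[-.008,-.033,.033],[.057,-.033,.042],[.057,.033,.042],[-.057,-.033,.018],[-.057,.033,.018]]
q2,r=fit(c,P,f([(132,45),(327,62),(38,207),(40,487),(302,518),(103,22),(374,62)]),[.44,-.12,-.3]);print('free',q2,r.tolist())
k=[.588,.0215]; print(togo([*k,.12]),readout.get_obs()['position'])
E
```

```text
cam [0.46609097 0.07409073 0.37407673]
meter [ 0.62550463  0.02386262 -0.22920744] [[0.9, 1.5], [-1.4, 1.5], [3.3, -2.1], [-2.7, -1.9]]
key recess [0.59455979 0.01795358 0.067     ] [-0.02879297 -0.01278535  0.067     ]
free [ 0.44504014 -0.12724334 -0.39877779] [[0.6, 2.1], [4.5, 7.4], [4.3, 1.7], [-1.3, -2.0], [1.0, 1.0], [-5.1, -5.7], [-3.8, -4.0]]
[-0.1561119  -0.05484232  0.31947205] [0.5326607  0.05816364 0.24768672]
```

```bash
python3 -m crank '[[-0.09,-0.03,0,0],[-0.156,-0.055,0,0],[-0.156,-0.055,0.1,0],[-0.156,-0.055,0.2,0],[-0.156,-0.055,0.28,0]]'
python3 -m crank '[[0,0,0.03,0],[0,0,0.03,0],[0,0,0.03,0]]'
python3 - <<'E'
from h import *
print(togo([.5887,.0215,.1]));c=snap('wrist','w2.png');print(proj(c,[[.5887,.0215,.08]]))
E
```

```text
clock: 2.23
position: [0.5845, 0.0263, 0.1336]
ee_rot: [0.119, 0.993, -0.0, -0.001]
ft_force: [0.2, 0.6, -0.8]
grip_width: 0.002
grasp_force: 0.0
clock: 2.48
position: [0.5858, 0.0262, 0.1253]
ee_rot: [0.119, 0.993, 0.0, 0.0]
ft_force: [0.2, 1.0, 0.8]
grip_width: -0.001
grasp_force: 0.0
[-0.00976808 -0.00971574  0.06323914]
[[307.83336733 298.9460439 ]]
```

View pics/w2.png

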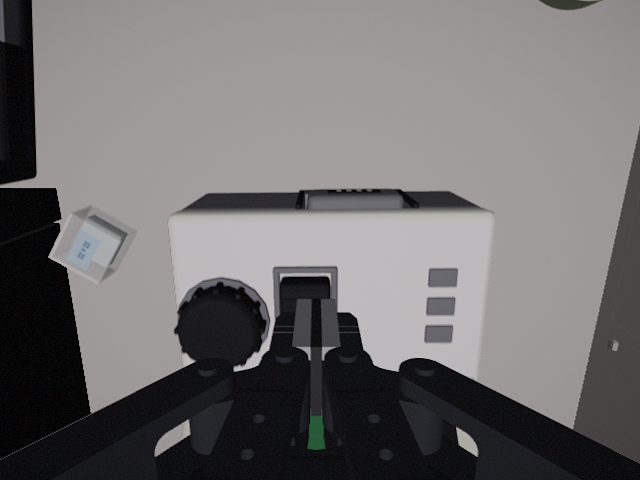

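The wrist view shows the key at (305,298), which matches the prediction of (308,299). The fingertips are at column 316, so they need about 4 mm of shift. Then I press.

```bash
python3 -m crank '[[-0.01,-0.011,0,0],[-0.01,-0.011,0.03,0],[-0.01,-0.011,0.06,0],[-0.01,-0.011,0.06,0]]'
python3 -m crank '[[0,0,0.01,0],[0,0,0.018,0],[0,0,0.024,0],[0,0,0.028,0],[0,0,0.028,0]]'
python3 -m crank '[[0,0,0.004,0],[0,0,0.004,0],[0,0,0.004,0]]'
```

```text
clock: 2.87
position: [0.5872, 0.0204, 0.0979]
ee_rot: [0.119, 0.993, -0.0, -0.001]
ft_force: [-0.3, 0.4, 0.1]
grip_width: 0.001
grasp_force: 0.0
clock: 3.28
position: [0.5884, 0.0204, 0.0889]
ee_rot: [0.119, 0.993, 0.0, -0.0]
ft_force: [-2.1, -1.0, 2.5]
grip_width: -0.001
grasp_force: 1.2
clock: 3.53
position: [0.5887, 0.0205, 0.0881]
ee_rot: [0.119, 0.993, 0.0, 0.0]
ft_force: [-3.0, 0.2, 6.9]
grip_width: -0.001
grasp_force: 3.5
```

```bash
python3 -m crank '[[0,0,-0.05,0],[0,0,-0.13,0],[0.05,0,-0.13,0],[0.13,0,-0.13,0],[0.13,0,-0.13,0]]' 1
python3 - <<'E'
from h import *
p=R.from_euler('z',-.233).apply([-.090,.012,0])+[.624,.0255,.14]
print(p,togo(p));c=snap('wrist','w3.png')
E
```

```text
clock: 3.95
position: [0.5339, 0.0337, 0.1388]
ee_rot: [0.119, 0.993, 0.001, -0.002]
ft_force: [0.1, 0.5, -0.6]
grip_width: 0.709
grasp_force: 0.0
[0.53920274 0.05795651 0.14      ] [ 0.00139473  0.06211921 -0.00289266]
```

View pics/w3.png

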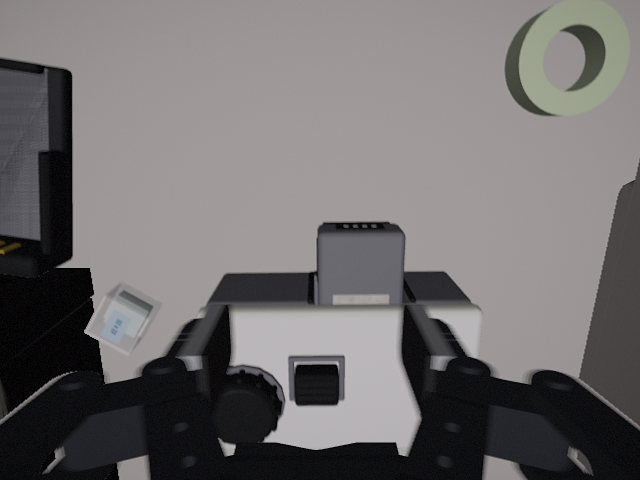

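The pack has sprung out. Its nose top edge runs from about (318,231) to (404,231), and the key is back up.

```bash
python3 - <<'E'
from h import *
c=load('w3.png')
a,b=ray(c,318,231,.05),ray(c,404,230,.05); m=(a+b)/2; d=b-a
yaw=np.arctan2(-d[0],d[1]); print(a,b,np.linalg.norm(d),'yaw',yaw)
o=readout.get_obs(); x=R.from_quat(o['ee_rot']).as_matrix()[:,0]; print('toolyaw',np.arctan2(-x[1],-x[0]))
n=m-.0; g=m+np.array([np.cos(-.235),np.sin(-.235),0])*.016; g[2]=.14
print('nose pred',R.from_euler('z',-.233).apply([-.106,.012,0])+[.624,.0255,.05],'meas',m,'grip',g,togo(g), togo([*g[:2],.039]))
E
```

```text
[0.5189377  0.03803818 0.05      ] [0.52877755 0.08114094 0.05      ] 0.04421165348447771 yaw -0.22444201297494035
toolyaw -0.23728082028573966
nose pred [0.52363509 0.06165087 0.05      ] meas [0.52385763 0.05958956 0.05      ] grip [0.53941785 0.05586408 0.14      ] [ 0.00487074  0.05606702 -0.00152565] [0.00455736 0.05574045 0.25097394]
```

```bash
python3 -m crank '[[0.003,0.057,0,0],[0.004,0.057,0.05,0],[0.004,0.057,0.13,0],[0.004,0.057,0.2,0],[0.004,0.057,0.25,0]]' 1
python3 -m crank '[[0,0,0,0],[0,0,0,0],[0,0,0,0],[0,0,0,0],[0,0,0,0]]' -1 60
python3 -m crank '[[0,0,0,0],[0,0,0,0]]'
```

```text
clock: 4.42
position: [0.5417, 0.0552, 0.0373]
ee_rot: [0.119, 0.993, -0.0, -0.0]
ft_force: [-0.4, 0.6, -0.1]
grip_width: 1.0
grasp_force: 0.0
clock: 4.83
position: [0.5432, 0.0553, 0.0413]
ee_rot: [0.119, 0.993, 0.001, 0.002]
ft_force: [-0.2, -0.5, 5.0]
grip_width: 0.526
grasp_force: 61.6
clock: 5.0
position: [0.5432, 0.0553, 0.0413]
ee_rot: [0.119, 0.993, 0.001, 0.002]
ft_force: [-1.2, -0.5, 7.5]
grip_width: 0.528
grasp_force: 61.9
```

```bash
python3 -m crank '[[0.04,0,0,0],[0.08,0,0,0],[0.12,0,0,0],[0.16,0,0,0],[0.2,0,0,0]]'
python3 -m crank '[[0.03,0,0,0],[0.03,0,0,0],[0.03,0,0,0]]'
python3 -m crank '[[0,0,-0.08,0],[0,0,-0.16,0],[0,0,-0.22,0],[0,0,-0.22,0],[0,0,-0.22,0]]'
python3 - <<'E'
from h import *
c=snap('wrist','w4.png')
E
```

```text
clock: 5.42
position: [0.4639, 0.0745, 0.0403]
ee_rot: [0.119, 0.993, 0.001, 0.001]
ft_force: [0.1, 0.7, -1.3]
grip_width: 0.527
grasp_force: 61.3
clock: 5.67
position: [0.4528, 0.0774, 0.0402]
ee_rot: [0.119, 0.993, 0.001, 0.001]
ft_force: [-0.0, -0.1, -1.0]
grip_width: 0.529
grasp_force: 61.3
clock: 6.08
position: [0.4541, 0.0772, 0.129]
ee_rot: [0.119, 0.993, 0.001, 0.002]
ft_force: [0.3, 0.4, -3.5]
grip_width: 0.525
grasp_force: 62.6
```

View pics/w4.png

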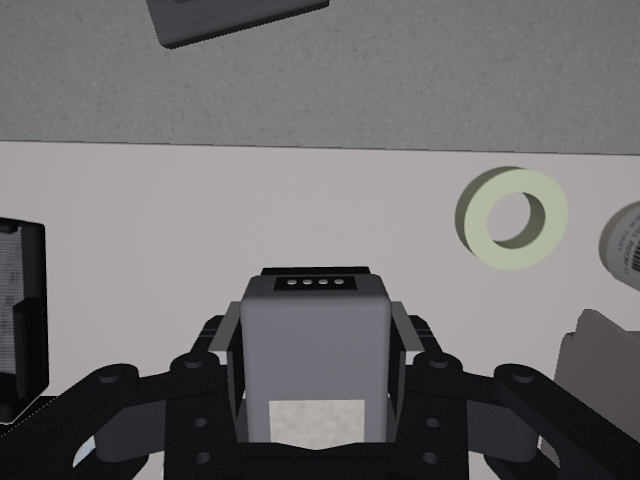

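The pack is held square in the fingers, with its nose top from (247,281) to (385,281). I'll move closer to the cradle to measure it.

```bash
python3 -m crank '[[0,-0.05,-0.05,0],[-0.02,-0.12,-0.08,0],[-0.04,-0.18,-0.08,0.05],[-0.06,-0.24,-0.08,0.1],[-0.06,-0.26,-0.08,0.146]]'
python3 -m crank '[[0,0,0,0],[0,0,0,0],[0,0,0,0]]'
python3 - <<'E'
from h import *
c=snap('wrist','w5.png');im=c['color'][:,:,::-1]
o=readout.get_obs();x=R.from_quat(o['ee_rot']).as_matrix()[:,0]; print('toolyaw',np.arctan2(-x[1],-x[0]),o['position'])
for q in([.4448,-.1251,-.379],[.445,-.1272,-.399]): print(proj(c,R.from_euler('z',q[2]).apply([[-.0475,-.0255,.012],[-.0475,.0255,.012],[.057,.033,.042],[-.057,.033,.018]])+[q[0],q[1],0]).round().tolist())
cv2.imwrite('pics/crop5.png',cv2.resize(im[150:450,:400],None,fx=2,fy=2,interpolation=cv2.INTER_CUBIC))
E
```

```text
clock: 6.55
position: [0.4511, -0.0337, 0.1587]
ee_rot: [0.198, 0.98, -0.001, -0.0]
ft_force: [0.3, -0.4, -1.6]
grip_width: 0.526
grasp_force: 62.5
clock: 6.8
position: [0.451, -0.0288, 0.1588]
ee_rot: [0.193, 0.981, -0.0, -0.001]
ft_force: [-0.9, -0.4, -1.7]
grip_width: 0.526
grasp_force: 62.5
toolyaw -0.38848469048402257 [ 0.45103763 -0.02866581  0.15894619]
[[134.0, 207.0], [213.0, 206.0], [226.0, 376.0], [222.0, 193.0]]
[[133.0, 208.0], [212.0, 209.0], [221.0, 378.0], [221.0, 196.0]]
```

View pics/crop5.png

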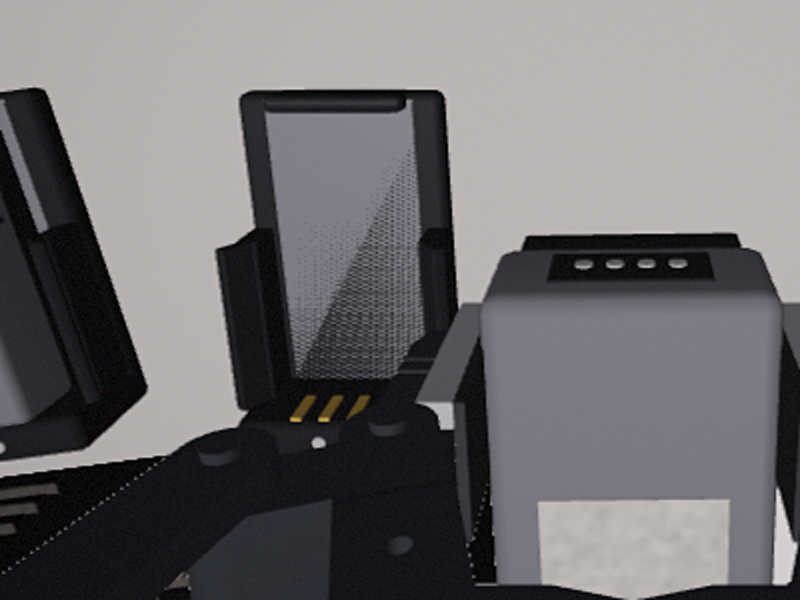

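```bash
cat > j.py <<'E'
from h import *
w1,w5,t=load('w1.png'),load('w5.png'),load('top1.png')
F=lambda u,v:((u+.5)/3.2-.5,(v+.5)/3.2-.5+75)
G=lambda u,v:((u+.5)/2-.5,(v+.5)/2-.5+150)
T=lambda u,v:((u+.5)/3.75-.5+310,(v+.5)/3.75-.5+185)
# pts: cam, lip/tower sign, y, z, px, weight
def W(q,P): return R.from_euler('z',q[2]).apply(P)+[q[0],q[1],0]
def res(q):
    L=q[3]; r=[]
    for c,A,B,s in((w1,F(103,22),F(374,60),1),(w5,G(243,92),G(445,92),1),(t,T(350,512),T(448,543),2)):
        r.append((proj(c,W(q,[[L,-.033,.018],[L,.033,.018]] if c is not t else [[L,.033,.018],[L,-.033,.018]])-[A,B])*s)
    for c,A,B,s in((w1,F(40,487),F(302,518),1),(t,T(505,365),T(403,335),2)):
        r.append((proj(c,W(q,[[L+.114,-.033,.042],[L+.114,.033,.042]]))-[A,B])*s)
    l=[]
    for c,A,B in((w1,F(132,48),F(140,425)),(w5,G(267,112),G(295,375))):
        p=proj(c,W(q,[[-.045,-.0255,.012],[.04,-.0255,.012]])); d=p[1]-p[0]; n=np.array([-d[1],d[0]])/np.linalg.norm(d)
        l+=[(np.array(A)-p[0])@n,(np.array(B)-p[0])@n]
    return np.r_[np.concatenate(r).ravel(),l]
for pri in (0,1):
    s=least_squares(lambda q:np.r_[res(q),(q[3]+.057)*1000*pri],[.445,-.126,-.39,-.057],loss='soft_l1'); print(s.x.round(4)); print(res(s.x).round(1).tolist())
E
python3 j.py
```

```text
File "j.py", line 11
    r.append((proj(c,W(q,[[L,-.033,.018],[L,.033,.018]] if c is not t else [[L,.033,.018],[L,-.033,.018]])-[A,B])*s)
            ^
SyntaxError: '(' was never closed
```

```bash
sed -i 's/\[L,-.033,.018\]\])-\[A,B\])\*s)/[L,-.033,.018]]))-[A,B])*s)/' j.py; python3 j.py
```

```text
[ 0.3106 -0.0691 -0.401   0.0901]
[-3.5, -4.7, -2.3, -2.2, -4.3, -0.3, 0.5, 1.2, -2.0, -1.4, 1.5, 1.3, -0.0, -1.1, 2.2, 2.0, 3.1, -1.1, 1.7, -3.8, 2.1, 1.2, 0.8, 0.3]
[ 0.4461 -0.1265 -0.401  -0.057 ]
[-3.5, -4.7, -2.3, -2.2, -4.3, -0.3, 0.5, 1.2, -2.0, -1.4, 1.5, 1.3, -0.0, -1.1, 2.2, 2.0, 3.1, -1.1, 1.7, -3.8, 2.1, 1.2, 0.8, 0.3]
```

```bash
cat >> j.py <<'E'
q=s.x
def loc(c,p,z): return (R.from_euler('z',-q[2]).apply(ray(c,*p,z)-[q[0],q[1],0])*1000).round(1)
print('floor/lip edge',[loc(w1,F(*p),.012) for p in((133,46),(310,69))],[loc(w5,G(*p),.012) for p in((266,110),(400,110))])
print('lip outer',[loc(w1,F(*p),.018) for p in((103,22),(374,60))],[loc(w5,G(*p),.018) for p in((243,92),(445,92))])
print('walls',loc(w1,F(38,207),.033),loc(w5,G(218,248),.033),loc(w5,G(270,230),.033))
# pack in hand
o=readout.get_obs(); r=R.from_quat(o['ee_rot'])
for dz in (.0097,):
    z=o['position'][2]+dz
    for p in(G(483,290),G(782,290),G(500,255),G(770,255)): print('pack nose top in tool',(r.inv().apply(ray(w5,*p,z)-o['position'])*1000).round(1))
E
python3 j.py | tail -8
```

```text
[-3.5, -4.7, -2.3, -2.2, -4.3, -0.3, 0.5, 1.2, -2.0, -1.4, 1.5, 1.3, -0.0, -1.1, 2.2, 2.0, 3.1, -1.1, 1.7, -3.8, 2.1, 1.2, 0.8, 0.3]
floor/lip edge [array([-49.4, -26.9,  12. ]), array([-50.9,  16.5,  12. ])] [array([-50.1, -26.3,  12. ]), array([-50.7,  16.7,  12. ])]
lip outer [array([-54. , -30.4,  18. ]), array([-55.7,  34.8,  18. ])] [array([-56.9, -30.3,  18. ]), array([-57.7,  32.7,  18. ])]
walls [ -9.3 -37.3  33. ] [-10.5 -36.6  33. ] [-16.7 -19.9  33. ]
pack nose top in tool [ 20.7 -22.2  -9.7]
pack nose top in tool [20.8 21.2 -9.7]
pack nose top in tool [ 26.1 -19.5  -9.7]
pack nose top in tool [26.2 19.2 -9.7]
```

```bash
python3 -c "
from h import *
print(togo([.4214,-.1163,.11]))"
```

```text
[-0.01451526 -0.23075793  0.12248171]
```

```bash
python3 -m crank '[[-0.005,-0.08,0,0],[-0.01,-0.16,0,0],[-0.0145,-0.22,0,0],[-0.0145,-0.231,0,0],[-0.0145,-0.231,0,0]]'
python3 -m crank '[[0,0,0.06,0],[0,0,0.12,0],[0,0,0.16,0],[0,0,0.16,0],[0,0,0.16,0]]'
python3 - <<'E'
from h import *
c=snap('wrist','w6.png');im=c['color'][:,:,::-1]
o=readout.get_obs();x=R.from_quat(o['ee_rot']).as_matrix()[:,0]; print('toolyaw',np.arctan2(-x[1],-x[0]),o['position'],togo([.4214,-.1163,.0383])*400)
cv2.imwrite('pics/crop6.png',cv2.resize(im[150:400,150:480],None,fx=2.4,fy=2.4,interpolation=cv2.INTER_CUBIC))
E
```

```text
clock: 7.27
position: [0.421, -0.1179, 0.1594]
ee_rot: [0.195, 0.981, 0.0, -0.0]
ft_force: [0.0, -0.4, -1.5]
grip_width: 0.526
grasp_force: 62.5
clock: 7.68
position: [0.4213, -0.1162, 0.0952]
ee_rot: [0.193, 0.981, -0.0, -0.001]
ft_force: [-0.1, 0.0, -1.2]
grip_width: 0.527
grasp_force: 62.3
toolyaw -0.3896317454335827 [ 0.42187419 -0.11650318  0.09600789] [5.17989707e-01 2.57951044e-02 5.77078659e+01]
```

View pics/crop6.png

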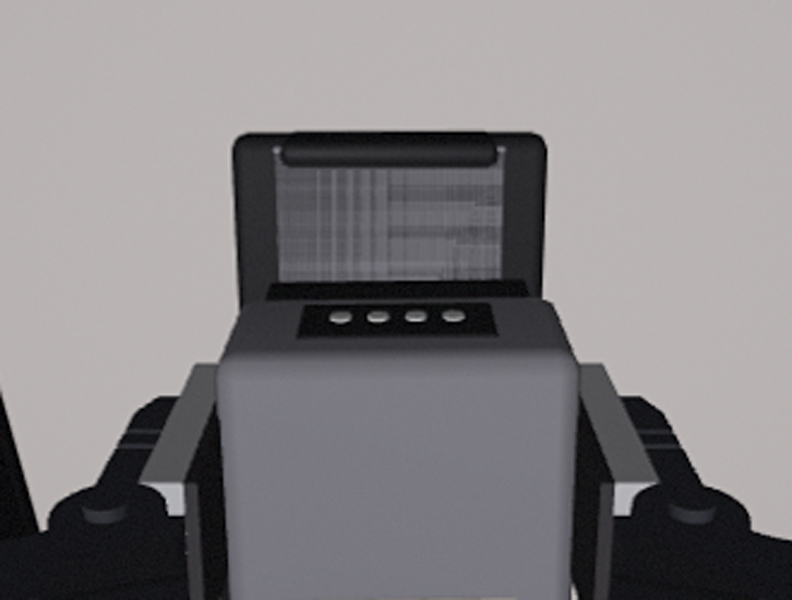

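The pack is held square over the cradle. The well floor spans columns 275–505, the lip's outer edge is at row 133, and the pack's rail spans 268–528. I'll compute the offsets in the tool frame.

```bash
python3 - <<'E'
from h import *
c=load('w6.png');S=lambda u,v:((u+.5)/2.4-.5+150,(v+.5)/2.4-.5+150)
o=readout.get_obs(); r=R.from_quat(o['ee_rot']);zt=o['position'][2]
for n,u,v,z in(('floorL',275,165,.012),('floorR',505,165,.012),('floorL2',280,275,.012),('floorR2',503,275,.012),('lipedge',390,165,.018),('lipnub ends',281,150,.018),('',498,150,.018),('outL',234,140,.018),('outR',547,140,.018),('outL lo',240,280,.012),('outR lo',543,280,.012),
 ('railL',268,284,zt-.0263),('railR',528,284,zt-.0263),('rail12L',265,298,zt-.0263+.012),('noseTopL',218,365,zt+.0097),('noseTopR',580,365,zt+.0097),('noseR360',400,350,zt+.0097)):
    print(n,(r.inv().apply(ray(c,*S(u,v),z)-o['position'])*1000).round(1))
E
```

```text
floorL [ 23.8 -26.   84. ]
floorR [23.9 21.6 84. ]
floorL2 [ -0.2 -25.7  84. ]
floorR2 [-0.1 21.9 84. ]
lipedge [25.1 -2.2 78. ]
lipnub ends [ 28.1 -24.   78. ]
 [28.2 19.5 78. ]
outL [ 30.2 -33.3  78. ]
outR [30.3 29.2 78. ]
outL lo [ -1.3 -34.3  84. ]
outR lo [-1.2 30.4 84. ]
railL [ 17.5 -20.6  26.3]
railR [17.6 19.7 26.3]
rail12L [ 19.5 -19.5  14.3]
noseTopL [ 19.5 -22.2  -9.7]
noseTopR [19.6 21.6 -9.7]
noseR360 [21.5 -0.2 -9.7]
```

```bash
python3 -m crank '[[0.004,-0.004,0.03,0],[0.004,-0.004,0.06,0],[0.004,-0.004,0.08,0],[0.004,-0.004,0.09,0],[0.004,-0.004,0.09,0]]'
python3 -m crank '[[0,0,0.01,0],[0,0,0.02,0],[0,0,0.03,0],[0,0,0.038,0],[0,0,0.038,0]]'
```

```text
clock: 8.15
position: [0.4193, -0.1179, 0.0595]
ee_rot: [0.194, 0.981, -0.0, -0.0]
ft_force: [-0.5, 0.1, -1.3]
grip_width: 0.525
grasp_force: 62.5
clock: 8.57
position: [0.4188, -0.1182, 0.0437]
ee_rot: [0.194, 0.981, -0.0, -0.0]
ft_force: [-0.4, -0.2, -0.5]
grip_width: 0.527
grasp_force: 62.5
```

```bash
python3 -m crank '[[0,0,0.004,0],[0,0,0.008,0],[0,0,0.011,0],[0,0,0.013,0],[0,0,0.013,0]]'
python3 -m crank '[[0,0,0.002,0],[0,0,0.003,0],[0,0,0.003,0]]'
```

```text
clock: 8.98
position: [0.4192, -0.1182, 0.0394]
ee_rot: [0.195, 0.981, 0.0, -0.0]
ft_force: [-4.1, 0.9, 8.1]
grip_width: 0.53
grasp_force: 63.4
clock: 9.23
position: [0.4192, -0.1182, 0.0393]
ee_rot: [0.195, 0.981, 0.001, -0.001]
ft_force: [-14.2, 3.1, 35.8]
grip_width: 0.524
grasp_force: 67.0
```

```bash
python3 -m crank '[[0,0,-0.004,0],[0,0,-0.004,0]]'
python3 -m crank '[[0,0,0,0],[0,0,0,0],[0,0,0,0],[0,0,0,0]]' 0.6
python3 -m crank '[[0,0,-0.08,0],[0,0,-0.16,0],[0,0,-0.24,0],[0,0,-0.3,0],[0,0,-0.3,0]]'
python3 - <<'E'
from h import *
c=snap('wrist','w7.png')
cv2.imwrite('pics/w7s.png',c['color'][:,:,::-1]); print(c['cx'])
E
```

```text
clock: 9.4
position: [0.4195, -0.1183, 0.0399]
ee_rot: [0.195, 0.981, 0.0, 0.0]
ft_force: [-0.1, -0.7, -1.6]
grip_width: 0.531
grasp_force: 62.4
clock: 9.73
position: [0.4192, -0.1182, 0.0394]
ee_rot: [0.194, 0.981, -0.0, -0.0]
ft_force: [0.1, 0.1, 0.0]
grip_width: 0.8
grasp_force: 0.0
clock: 10.15
position: [0.4216, -0.1187, 0.1638]
ee_rot: [0.195, 0.981, 0.001, 0.003]
ft_force: [1.5, 0.3, 0.6]
grip_width: 0.799
grasp_force: 0.0
315.8201339331811
```

View pics/w7s.png

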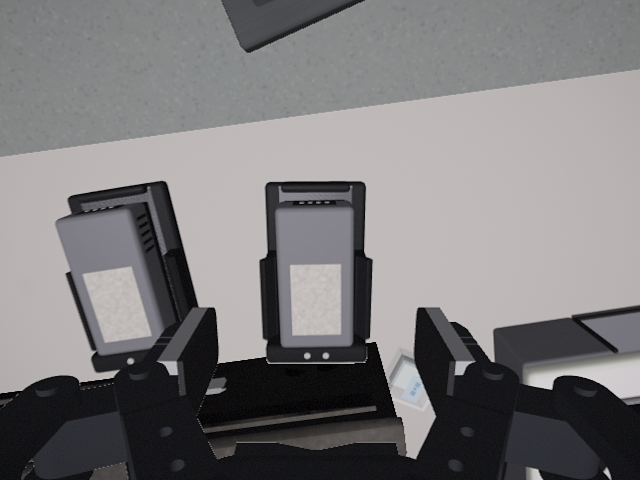

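The pack lies in the cradle: its nose is at (315,207), its contact end at (315,347) against the tower, and it is aligned. Next I check the height and fit.

```bash
python3 - <<'E'
from h import *
c=load('w7.png')
P=[(276,209),(354,207),(352.5,347),(280.5,347)]
for z in(.044,.048,.052):
    w=[ray(c,*p,z) for p in P]; print(z,[round(np.linalg.norm(w[i]-w[i-1])*1000,1) for i in range(4)])
q=[np.mean(w,0) for w in [[ray(c,*p,.048) for p in P]]][0]
w=[ray(c,*p,.048) for p in P]; d=(w[2]+w[3]-w[0]-w[1]); yaw=np.arctan2(d[1],d[0])
print('pack',q,yaw)
inv=R.from_euler('z',.392)
for n,u,v,z in(('outL',266,190,.018),('outR',365,190,.018),('lipinner',315,192,.018),('lipouter',315,182,.018),('twL',267,361,.042),('twR',367,361,.042),('twin',315,347,.042),('nose',315,208,.048),('packL',276,209,.048),('packR',354,207,.048)):
    print(n,(inv.apply(ray(c,u,v,z)-[q[0],q[1],0])*1000).round(1))
E
```

```text
0.044 [np.float64(89.4), np.float64(45.2), np.float64(90.7), np.float64(45.9)]
0.048 [np.float64(88.0), np.float64(44.4), np.float64(89.2), np.float64(45.2)]
0.052 [np.float64(86.5), np.float64(43.7), np.float64(87.7), np.float64(44.4)]
pack [ 0.44289334 -0.12732759  0.048     ] -0.3798114298534365
outL [-49.8 -31.5  18. ]
outR [-49.9  31.2  18. ]
lipinner [-48.6  -0.5  18. ]
lipouter [-54.9  -0.5  18. ]
twL [ 57.8 -31.5  42. ]
twR [57.9 33.4 42. ]
twin [47.7 -0.4 42. ]
nose [-44.3  -0.5  48. ]
packL [-43.7 -22.8  48. ]
packR [-44.9  21.7  48. ]
```

```bash
python3 -m crank '[[0,0,0,0],[0,0,0,0]]'; python3 -c "
from workcell import manip
print(manip.hand_in())"
```

```text
clock: 10.37
position: [0.4185, -0.1181, 0.1584]
ee_rot: [0.194, 0.981, -0.0, -0.001]
ft_force: [0.4, 0.3, 0.8]
grip_width: 0.801
grasp_force: 0.0
the job is handed in; nothing more can be done
None
```

I released the flat pack, drew it out and set it down in the empty cradle with its contacts to the tower, then handed the job in at about 10 s; no verdict came back, but the last wrist picture shows it seated, aligned and centred to about 1 mm.

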